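# Pack seven turned rollers into the round pot

## Robot

A 6-joint arm with a two-finger parallel gripper is mounted at the origin on the work surface. World frame = base frame: x ahead of the robot, y to its left, z up, the work surface at z = 0. Lengths are in mm, angles in rad, forces in N, time in s.
With the tool pointing down it reaches from about 275 to 1000 mm from the base axis. Payload 8.4 kg.
Tool frame: the origin (TCP) lies on the centre line of the jaws, within the pads' length; the fingertips stand 14 mm ahead of it and the grasp point (between the pads) lies 5 mm behind it; z points along the fingers, y is the line along which they close (so a half turn about z gives the same grasp; the last joint's range is limited). The gripper opens to 85 mm and grips with 20 to 120 N. Pads are 22 mm wide; open, the fingers measure 114 mm over their backs; the gripper's body (76 mm by 85 mm) begins 54 mm behind the grasp point. The pads swing forward as they close: fully open they stand 13 mm farther back than shut.
Start: joints at [1.283, 0.353, 1.633, -0, 1.155, -0.002], TCP at [176.202, 599.651, 245.281] pointing down, gripper open.
Joint ranges: [-2.63, 2.63], [-0.92, 2.1], [0.06, 2.66], [-1.3, 4.44], [0, 2.69], [-3.02, 3.02]. Speed limits (rad/s): [2.22, 2.22, 2.79, 3.14, 3.14, 3.14].

## Interface

Orientations are given as [roll, pitch, yaw] about the fixed x, y, z axes, in that order (R = Rz(yaw) Ry(pitch) Rx(roll)).
In Python, from rig import r gives the robot as it stands.
- The arm moves only by the tool step_arm, never from a script. Its argument "plan" is text: rows parted by semicolons, each of 7 numbers parted by spaces: the turn, a rotation vector about the world's x, y, z in degrees, then the shift along the world's x, y, z in mm, then the closure in counts, from 0 (fully open) to 255 (shut). In form: rx ry rz x y z hand; .... A call has 1 to 8 rows; each row is the pose to reach, as a shift and turn from the pose commanded when the call began; what a row does not reach only later rows make up. A row lasts 1/10 s, in which the tool goes at most 50 mm and 8.59 degrees, less where a joint would pass 70% of its speed; a pose out of reach is approached as far as the arm can. A call with a gripper value outside its range is refused whole. The fingers move at their own pace and stop on an object; "force" is the grip in N (left out, the last holds). Time passes only in rows, so rows that repeat a pose let the fingers close. It gives the time, the measured TCP pose, the force, the opening and the grip force at its end, in the units of the state.
- r.sense(): the state, without advancing time (a new reading comes with each control period).
- r.grab_frame(name): name is "scene" or "side" or "wrist"; returns (picture, depth): 400x640x3 uint8, red, green, blue; 400x640 float32, mm along the optical axis (not along the pixel's ray), 0 where there is no reading.
- r.get_calibration(name): a dict with "K" (3x3 intrinsics, pixels), "world_from_camera" (4x4, takes a point from camera to world coordinates). Camera axes: x right, y down, z forward; pixel columns grow to the right and rows downward; lengths in mm; the calibration is good to about 2 mm. A picture is of the moment at which its call begins: read the wrist's pose just before it. get_calibration takes no time and is no camera call; for the wrist camera it gives the pose at the moment of the call.
- r.sign_off(): hands the job in; it is judged then, once.
The state is a dict: "clock": time; "qpos": joint angles; "qvel": joint speeds; "joint_efforts": joint torques, N m; "eef_pos": TCP position; "tcp_rot": TCP orientation; "contact_force": force on the tool from outside, world axes, zero at the start; "wrist_torque": the same for the moment, N m; "opening": opening from 0.0 (shut) to 1.0 (fully open); "grasp_force": force on a finger pad.
Only numpy, scipy, OpenCV 4.12 (cv2) and the standard library are available. Lean on these libraries where they do the work, as an engineer would, in place of code of your own. Each camera call takes 0.05 s, during which the arm holds its last target. There are 200 camera calls.

## Task

The round pot must hold seven matching rollers, standing upright in a honeycomb with one in the middle and six around it, but one of those in it now is the wrong part, with a longer journal on top. Lift the wrong one out and stand it upright in the black reject tray, then fill all the empty places in the pot with the three matching rollers from the bench until all seven stand flat on the pot's floor. Lower each roller gently, never let one drop in, and leave the other things on the bench where they are.

Things in the scene. Friction and masses are not known exactly. Their poses are not given: they have to be found in the camera images.
- r1_mid (a point): Upright turned aluminium roller, about 0.2 kg: body 39 mm in diameter, 55 mm tall, foot bevelled 5 mm in over 7 mm, with a steel journal 12 mm thick and 40 mm long rising from the middle of its flat top; 95 mm tall. This point: its centre, on the axis, 47.5 mm above its foot, z up; mid-journal is 27.5 mm above it. Starts loose on the bench.
- r2_mid (a point): Upright turned aluminium roller, about 0.2 kg: body 39 mm in diameter, 55 mm tall, foot bevelled 5 mm in over 7 mm, with a steel journal 12 mm thick and 40 mm long rising from the middle of its flat top; 95 mm tall. This point: its centre, on the axis, 47.5 mm above its foot, z up; mid-journal is 27.5 mm above it. Starts loose on the bench.
- r3_mid (a point): Upright turned aluminium roller, about 0.2 kg: body 39 mm in diameter, 55 mm tall, foot bevelled 5 mm in over 7 mm, with a steel journal 12 mm thick and 40 mm long rising from the middle of its flat top; 95 mm tall. This point: its centre, on the axis, 47.5 mm above its foot, z up; mid-journal is 27.5 mm above it. Starts loose on the bench.
- r4_mid (a point): Upright turned aluminium roller, about 0.2 kg: body 39 mm in diameter, 55 mm tall, foot bevelled 5 mm in over 7 mm, with a steel journal 12 mm thick and 40 mm long rising from the middle of its flat top; 95 mm tall. This point: its centre, on the axis, 47.5 mm above its foot, z up; mid-journal is 27.5 mm above it. Starts in the pot, in one of the places of the seven-roller pattern.
- r5_mid (a point): Upright turned aluminium roller, about 0.2 kg: body 39 mm in diameter, 55 mm tall, foot bevelled 5 mm in over 7 mm, with a steel journal 12 mm thick and 40 mm long rising from the middle of its flat top; 95 mm tall. This point: its centre, on the axis, 47.5 mm above its foot, z up; mid-journal is 27.5 mm above it. Starts in the pot, in one of the places of the seven-roller pattern.
- r6_mid (a point): Upright turned aluminium roller, about 0.2 kg: body 39 mm in diameter, 55 mm tall, foot bevelled 5 mm in over 7 mm, with a steel journal 12 mm thick and 40 mm long rising from the middle of its flat top; 95 mm tall. This point: its centre, on the axis, 47.5 mm above its foot, z up; mid-journal is 27.5 mm above it. Starts in the pot, in one of the places of the seven-roller pattern.
- r7_mid (a point): Upright turned aluminium roller, about 0.2 kg: body 39 mm in diameter, 55 mm tall, foot bevelled 5 mm in over 7 mm, with a steel journal 12 mm thick and 40 mm long rising from the middle of its flat top; 95 mm tall. This point: its centre, on the axis, 47.5 mm above its foot, z up; mid-journal is 27.5 mm above it. Starts in the pot, in one of the places of the seven-roller pattern.
- odd_mid (a point): The odd roller: same 39 mm aluminium body, 55 mm tall, bevelled foot and 12 mm journal, but its journal is 65 mm long, so it is 120 mm tall in all and stands 25 mm above the others; about 0.2 kg. Starts in the pot, in any one of the five occupied places. This point is at its centre, half-way up (60 mm above its foot), z up.
- pot: Round steel pot fixed to the bench: 138 mm outside, 128 mm inside diameter, 49 mm tall, floor 4 mm thick. Origin: centre of its underside, z up. Takes just seven rollers, one in the middle and six round it 42 mm from the middle, at multiples of 60 degrees from the pot's x axis; at the start the middle and those at 0, 60, 180 and 240 degrees are filled, loosely (they can shift 2 mm).
- tray: Low black open tray for rejected parts, fixed to the bench: 120 x 120 mm, walls 22 mm high and 4 mm thick, floor 4 mm above the bench. Origin: centre of its underside, axes along its sides, z up.
- tape: Roll of yellow tape lying flat, 70 mm across, 24 mm high; a loose bystander, to be left alone. Origin: its underside or axis, at bench level or just above it.
- bearing: Steel ball-bearing ring lying flat, 48 mm across, 14 mm high; a loose bystander, to be left alone. Origin: its underside or axis, at bench level or just above it.
- driver: Screwdriver lying on the bench, its point away from the robot; a loose bystander, to be left alone. Origin: its underside or axis, at bench level or just above it.
- spanner: Steel spanner lying on the bench; a loose bystander, to be left alone. Origin: its underside or axis, at bench level or just above it.
- grease: Closed tin, 66 mm across and 100 mm tall; a loose bystander, to be left alone. Origin: its underside or axis, at bench level or just above it.
- gauge_box: Closed grey case, 60 x 110 mm, 30 mm high; a loose bystander, to be left alone. Origin: its underside or axis, at bench level or just above it.
Things that resemble listed ones, but are neither listed nor needed, are in the scene too. Leave any orange or purple look-alike of the part that bears r1_mid alone. Leave any green look-alike of the part that bears r2_mid alone.

How it is judged:
By the outcome, as a careful person would: the job done as asked, in the order asked, and still so for the second after the job is handed in, with the robot touching nothing.
It also fails if it takes over 72 s, if anything falls off the work surface, if the arm or the gripper's body presses on something with over 40 N, if the wrist force passes 120 N, or if a joint passes its speed limit or range.

## Working session

There is one attempt and no reset: what is moved stays moved. The work goes in short steps, Python scripts to look and compute and a tool call to move; the robot and the scene stay as the last step left them, time stands still between calls to the robot, and variables do not carry over. Pictures are saved under pics/ and viewed, at most 10 in all, crops included, and the job is handed in when it is done.

Besides the shell and the picture viewer there is one more tool, called after "Request:" as name(argument=value, ...) on one line, values as JSON. step_arm: Moves the arm, as the interface text tells. Its arguments: {"type":"object","properties":{"plan":{"type":"string"},"force":{"type":"number"}},"required":["plan"]}

```bash
mkdir -p pics; ls
python3 - <<'E'
from rig import r
import cv2,numpy as np
s=r.sense();print(s)
for n in("scene","side"):
    p,d=r.grab_frame(n);c=r.get_calibration(n)
    cv2.imwrite(f"pics/{n}0.png",p[:,:,::-1]);np.savez(f"{n}0.npz",p=p,d=d,K=c["K"],T=c["world_from_camera"])
    print(n,c)
E
```

```text
pics
{'clock': 0.0, 'qpos': array([ 1.28259360e+00,  3.53663774e-01,  1.63411698e+00,  1.82453940e-06,
        1.15520851e+00, -2.41795585e-03]), 'qvel': array([ 1.97517876e-04,  2.08611966e-04, -5.22286274e-05, -8.70520943e-04,
       -1.00389322e-04, -9.47910445e-05]), 'joint_efforts': array([-6.71200542e-04, -6.05254054e+01, -3.42082357e+01, -1.38717905e-04,
        9.29360715e-03,  3.81022190e-06]), 'eef_pos': array([176.07629645, 599.21569632, 244.55925255]), 'tcp_rot': array([-3.14019605e+00, -5.04514066e-06,  2.85580714e+00]), 'contact_force': array([-0.11739718,  0.33157759, -0.50430554]), 'wrist_torque': array([ 0.01423254, -0.04774356, -0.00683328]), 'grasp_force': 0.0, 'opening': 0.9992343437480897}
scene {'K': array([[442.66637168,   0.        , 327.6731434 ],
       [  0.        , 442.66637168, 198.75552809],
       [  0.        ,   0.        ,   1.        ]]), 'world_from_camera': array([[-8.45660240e-01,  4.29908813e-01, -3.16286533e-01,
         8.92355786e+02],
       [ 5.33627620e-01,  6.92174246e-01, -4.85938655e-01,
         5.49055258e+02],
       [ 1.00160825e-02, -5.79718230e-01, -8.14755455e-01,
         9.27017970e+02],
       [ 0.00000000e+00,  0.00000000e+00,  0.00000000e+00,
         1.00000000e+00]])}
side {'K': array([[361.73383833,   0.        , 322.48308983],
       [  0.        , 361.73383833, 188.54770501],
       [  0.        ,   0.        ,   1.        ]]), 'world_from_camera': array([[ 9.09850495e-01, -3.28052464e-01,  2.54074118e-01,
         3.67184267e+02],
       [-4.14932407e-01, -7.16700891e-01,  5.60509528e-01,
        -4.10957685e+02],
       [-1.78138508e-03, -6.15403457e-01, -7.88210259e-01,
         6.59343407e+02],
       [ 0.00000000e+00,  0.00000000e+00,  0.00000000e+00,
         1.00000000e+00]])}
```

View pics/scene0.png

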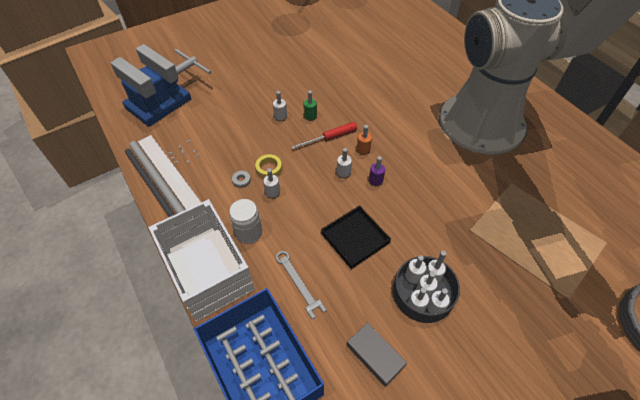

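View pics/side0.png

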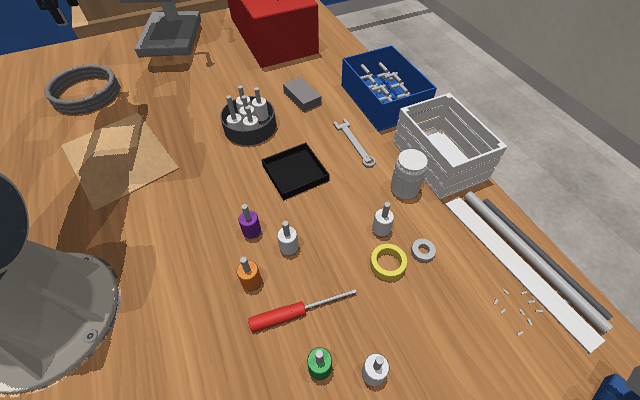

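The scene view shows three plain rollers at px (280,110), (344,165) and (271,185), the pot at (426,288) with a tall journal near (440,257), and the tray at (356,237). The green, orange and purple rollers are decoys. The side view agrees with this.

```bash
cat > h.py <<'E'
import numpy as np,cv2
def cloud(p,d,K,T):
    v,u=np.nonzero(d>0);z=d[v,u]
    P=np.c_[(u-K[0,2])/K[0,0]*z,(v-K[1,2])/K[1,1]*z,z]@T[:3,:3].T+T[:3,3]
    return P,p[v,u].astype(int),u,v
def load(n):
    f=np.load(n+"0.npz");return cloud(f["p"],f["d"],f["K"],f["T"])
E
python3 - <<'E'
from h import *
from scipy.cluster.hierarchy import fcluster,linkage
for n in("scene","side"):
    P,C,u,v=load(n)
    ok=(P[:,0]>150)&(P[:,0]<900)&(np.abs(P[:,1])<700)
    m=ok&(P[:,2]>62)&(P[:,2]<130)
    Q=P[m];L=fcluster(linkage(Q,'single'),8,'distance')
    print(n)
    for l in set(L):
        q=Q[L==l]
        if len(q)>4 and np.ptp(q[:,0])<80: print(len(q),q.mean(0).round(),'ext',np.ptp(q,axis=0).round(),'zmax',q[:,2].max().round(),'px',u[m][L==l].mean().round(),v[m][L==l].mean().round())
    # body tops
    m=ok&(abs(P[:,2]-55)<4)
    Q=P[m];L=fcluster(linkage(Q,'single'),6,'distance')
    for l in set(L):
        q=Q[L==l]
        if len(q)>12 and np.ptp(q[:,0])<150: print(' top',len(q),q.mean(0).round(1),((q.max(0)+q.min(0))/2).round(1),'ext',np.ptp(q,axis=0).round(),C[m][L==l].mean(0).round())
    # black tray
    m=ok&(C.max(1)<45)&(P[:,2]<30)
    Q=P[m].astype(np.float32);L=fcluster(linkage(Q,'single'),8,'distance')
    for l in set(L):
        q=Q[L==l]
        if len(q)>150: print(' blk',len(q),q.mean(0).round(),cv2.minAreaRect(q[:,:2]), q[:,2].min(),q[:,2].max())
    # pot rim
    for z in (49,):
        m=ok&(abs(P[:,2]-z)<2.5)&(C.max(1)<110)
        Q=P[m].astype(np.float32);L=fcluster(linkage(Q,'single'),12,'distance')
        for l in set(L):
            q=Q[L==l]
            if len(q)>50: print(' rim',len(q),cv2.minEnclosingCircle(q[:,:2]),q.mean(0))
E
```

```text
scene
74 [530. 347.  86.] ext [14. 13. 39.] zmax 102.0 px 421.0 293.0
75 [495. 371.  86.] ext [11. 16. 39.] zmax 101.0 px 442.0 294.0
109 [454. 311. 100.] ext [12. 12. 63.] zmax 126.0 px 440.0 259.0
71 [488. 287.  86.] ext [17. 13. 39.] zmax 101.0 px 419.0 261.0
74 [492. 329.  86.] ext [14. 12. 39.] zmax 101.0 px 430.0 277.0
48 [ 494. -327.   82.] ext [12. 14. 36.] zmax 99.0 px 278.0 96.0
46 [ 418. -283.   82.] ext [14. 15. 35.] zmax 98.0 px 310.0 96.0
48 [362. -91.  82.] ext [12. 12. 35.] zmax 97.0 px 365.0 130.0
54 [396.  16.  83.] ext [13. 13. 34.] zmax 97.0 px 378.0 161.0
53 [454. -52.  82.] ext [11. 12. 37.] zmax 99.0 px 344.0 154.0
56 [645. -93.  83.] ext [11. 11. 37.] zmax 99.0 px 270.0 174.0
776 [752. -12.  93.] ext [65. 64. 42.] zmax 104.0 px 244.0 215.0
7 [809. -43.  73.] ext [ 1. 21.  8.] zmax 76.0 px 216.0 221.0
12 [809.  -9.  70.] ext [ 1. 38. 13.] zmax 76.0 px 223.0 232.0
6 [850. 270.  63.] ext [13.  7.  1.] zmax 63.0 px 264.0 349.0
 top 66 [ 784.7 -527.5   55. ] [ 782.9 -528.9   55. ] ext [73. 28.  8.] [26. 36. 54.]
 top 650 [495.1 333.   57. ] [491.4 330.2  55. ] ext 
[... 841 characters left out ...]
t [19. 10.  5.] [136. 136. 140.]
 top 102 [843.6 260.6  57. ] [839.6 252.9  55.1] ext [39. 44.  8.] [135. 134. 135.]
 top 77 [848.8 356.6  57. ] [843.3 356.6  55.1] ext [22. 41.  8.] [138. 137. 137.]
 top 30 [889.5 201.1  57.4] [889.5 199.5  56.5] ext [20. 11.  5.] [131. 131. 132.]
 top 96 [844.5 173.6  55. ] [846.4 179.7  55. ] ext [107.  16.   8.] [24. 39. 68.]
 top 13 [802.5 389.   53.7] [803.2 388.7  54.4] ext [24.  2.  6.] [23. 38. 66.]Traceback (most recent call last):
  File "<stdin>", line 23, in <module>
cv2.error: OpenCV(4.12.0) /io/opencv/modules/imgproc/src/convhull.cpp:143: error: (-215:Assertion failed) total >= 0 && (depth == CV_32F || depth == CV_32S) in function 'convexHull'
```

Run:
```python
from h import *
from scipy.cluster.hierarchy import fcluster,linkage
from scipy.optimize import least_squares
G=[(530,347),(495,371),(454,311),(488,287),(492,329),(494,-327),(454,-52),(645,-93)]
for n in("scene","side"):
    P,C,u,v=load(n)
    print(n)
    cam=np.load(n+"0.npz")["T"][:3,3]
    for g in G:
        m=(np.hypot(*(P[:,:2]-g).T)<14)&(P[:,2]>64)&(P[:,2]<130);q=P[m]
        if len(q)<10: print(g,'few',len(q));continue
        f=least_squares(lambda c:np.hypot(*(q[:,:2]-c).T)-6,q[:,:2].mean(0)-5*(cam[:2]-g)/np.linalg.norm(cam[:2]-g),loss='soft_l1')
        print(g,f.x.round(1),q[:,2].max().round())
    # rim outer wall of pot
    r=np.hypot(*(P[:,:2]-(491,329)).T)
    m=(r>60)&(r<78)&(P[:,2]>10)&(P[:,2]<45);q=P[m]
    f=least_squares(lambda c:np.where(np.hypot(*(q[:,:2]-c).T)>66.5,np.hypot(*(q[:,:2]-c).T)-69,np.hypot(*(q[:,:2]-c).T)-64),(491,329),loss='soft_l1');print('pot wall',f.x,np.std(f.fun),len(q))
    m=(r<76)&(r>60)&(abs(P[:,2]-49)<2);q=P[m]
    f=least_squares(lambda c:np.hypot(*(q[:,:2]-c).T)-66.5,(491,329),loss='soft_l1');print('pot rim',f.x,np.std(f.fun),len(q))
    m=(C.max(1)<50)&(P[:,2]<30)&(P[:,2]>-5)&(P[:,0]>400)&(P[:,0]<700)&(P[:,1]>0)&(P[:,1]<250)
    q=np.ascontiguousarray(P[m].astype(np.float32))
    L=fcluster(linkage(q,'single'),8,'distance');q=q[L==np.bincount(L).argmax()]
    print('tray',len(q),q.mean(0),cv2.minAreaRect(np.ascontiguousarray(q[:,:2])),q[:,2].max())
    m=(C.max(1)>0)&(P[:,2]>8)&(P[:,2]<60)&(P[:,0]>300)&(P[:,0]<700)&(P[:,1]>-400)&(P[:,1]<450)
    q=P[m];L=fcluster(linkage(q[::2],'single'),8,'distance')
    for l in set(L):
        w=q[::2][L==l]
        if len(w)>15: print('  obj',w.min(0).round(),w.max(0).round())
```

```text
scene
(530, 347) [527.  345.4] 102.0
(495, 371) [491.8 369.2] 101.0
(454, 311) [450.8 309.3] 126.0
(488, 287) [485.5 285. ] 101.0
(492, 329) [489.1 327.3] 101.0
(494, -327) [ 492.3 -330.2] 99.0
(454, -52) [450.9 -54.5] 99.0
(645, -93) [644.4 -96.1] 99.0
pot wall [491.24688873 331.47750647] 1.1869406827395605 677
pot rim [489.73501698 327.29044422] 1.3326014928994099 269
tray 2312 [538.504     129.10303     7.0992227] ((540.1051635742188, 130.09732055664062), (120.30806732177734, 119.42313385009766), 4.41865873336792) 26.505165
  obj [ 401. -301.    9.] [ 436. -264.   60.]
  obj [ 474. -342.    8.] [ 512. -307.   59.]
  obj [435. -70.   8.] [472. -33.  59.]
  obj [375.  -4.   8.] [415.  34.  59.]
  obj [ 344. -111.    9.] [381. -72.  59.]
  obj [ 463. -199.   11.] [ 530. -184.   20.]
  obj [ 334. -192.    8.] [ 456. -162.   30.]
  obj [ 626. -109.    8.] [663. -75.  59.]
  obj [ 673. -197.    8.] [ 699. -151.   18.]
  obj [ 582. -204.    8.] [ 650. -134.   28.]
  obj [623. 323.   9.] [700. 440.  35.]
  obj [434. 271.  17.] [455. 291.  50.]
  obj [421. 259.   8.] [559. 396.  60.]
  obj
[... 539 characters left out ...]
7902374267578) 26.336742
  obj [ 398. -305.    9.] [ 437. -266.   60.]
  obj [ 474. -349.   10.] [ 512. -311.   59.]
  obj [434. -74.   8.] [471. -38.  58.]
  obj [376.  -6.   8.] [414.  28.  59.]
  obj [ 625. -116.   10.] [662. -77.  60.]
  obj [ 672. -199.    8.] [ 700. -153.   18.]
  obj [ 581. -204.    8.] [ 650. -135.   29.]
  obj [ 332. -199.   11.] [ 531. -164.   29.]
  obj [ 342. -113.    8.] [379. -77.  59.]
  obj [623. 320.   8.] [698. 436.  35.]
  obj [468. 387.   8.] [476. 394.  52.]
  obj [475. 353.  39.] [487. 373.  60.]
  obj [423. 256.   8.] [548. 384.  60.]
  obj [548. 327.   9.] [556. 354.  53.]
  obj [502. 325.  12.] [545. 379.  60.]
  obj [476.  64.   8.] [604. 191.  26.]
```

Request:
step_arm(plan="0 0 -18 275 -290 -40 140;0 0 -18 275 -290 -40 140;0 0 -18 275 -290 -40 140;0 0 -18 275 -290 -40 140;0 0 -18 275 -290 -40 140;0 0 -18 275 -290 -40 140;0 0 -18 275 -290 -40 140;0 0 -18 275 -290 -40 140", force=60)

```text
clock: 0.9
eef_pos: [451.0, 309.1, 205.1]
tcp_rot: [-3.141, -0.0, 2.542]
contact_force: [0.3, 1.1, -0.5]
opening: 0.449
grasp_force: 0.0
```

Run:
```python
from rig import r
from h import *
from scipy.optimize import least_squares
s=r.sense();c=r.get_calibration("wrist");p,d=r.grab_frame("wrist")
cv2.imwrite("pics/w1.png",p[:,:,::-1]);print(s["eef_pos"])
T=c["world_from_camera"];print(T.round(2))
P,C,u,v=cloud(p,d,c["K"],T)
for g in [(527.8,345.6),(492.5,369.5),(451.4,309.6),(486.2,285.5),(489.7,327.6)]:
    m=(np.hypot(*(P[:,:2]-g).T)<10)&(P[:,2]>85)&(P[:,2]<130);q=P[m]
    if len(q)<10: print(g,'few');continue
    top=q[q[:,2]>np.percentile(q[:,2],95)-3]
    print(g,len(q),'top centre',((top.max(0)+top.min(0))/2).round(1),np.ptp(top,axis=0).round(1))
R=np.hypot(*(P[:,:2]-(490,327.5)).T);m=(R<76)&(R>60)&(abs(P[:,2]-49)<2);q=P[m]
if len(q)>20:
    f=least_squares(lambda c:np.hypot(*(q[:,:2]-c).T)-66.5,(490,327.5),loss='soft_l1');print('rim',f.x,np.std(f.fun),len(q))
```

```text
[451.03611646 309.06581215 205.14575207]
[[ 5.7000e-01  7.9000e-01  2.4000e-01  3.8743e+02]
 [ 8.2000e-01 -5.4000e-01 -1.7000e-01  3.5153e+02]
 [-0.0000e+00  2.9000e-01 -9.6000e-01  3.3290e+02]
 [ 0.0000e+00  0.0000e+00  0.0000e+00  1.0000e+00]]
(527.8, 345.6) 302 top centre [525.4 345.4  97.8] [12.2 11.5  3.6]
(492.5, 369.5) 318 top centre [489.9 369.4  97.8] [11.9 11.4  4. ]
(451.4, 309.6) 516 top centre [449.  309.8 122.8] [11.3 11.7  3.7]
(486.2, 285.5) 282 top centre [483.3 285.2  97.8] [11.8 11.9  4. ]
(489.7, 327.6) 292 top centre [486.7 327.7  98.1] [12.2 11.6  4.1]
rim [486.94323737 327.29352851] 1.2472710180793227 1722
```

View pics/w1.png

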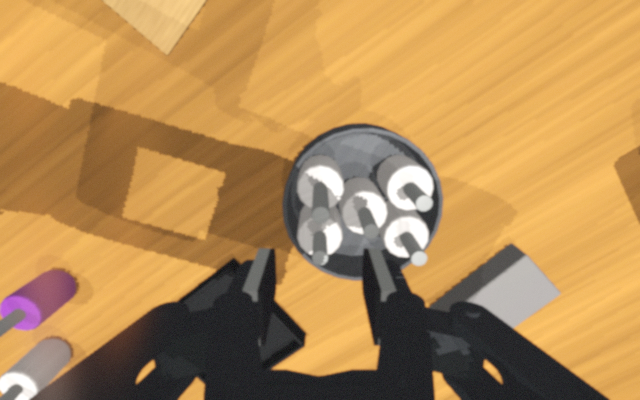

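The wrist view shows five rollers in the pot, with the tall journal between the fingers near (320,240). The wrist puts x about 2.5 mm lower than the fixed cameras, so I'm splitting the difference.

Request:
step_arm(plan="0 0 0 -1 0 -40 140;0 0 0 -1 0 -80 140;0 0 0 -1 0 -110 140;0 0 0 -1 0 -120 140;0 0 0 -1 0 -120 255;0 0 0 -1 0 -120 255;0 0 0 -1 0 -120 255;0 0 0 -1 0 -120 255", force=60)

```text
clock: 1.75
eef_pos: [449.7, 311.3, 86.7]
tcp_rot: [3.14, 0.001, 2.542]
contact_force: [0.6, -0.0, -2.5]
opening: 0.121
grasp_force: 58.3
```

Request:
step_arm(plan="0 0 0 0 0 0 255;0 0 0 0 0 10 255;0 0 0 0 0 30 255;0 0 0 0 0 70 255;0 0 0 0 0 110 255;0 0 0 0 0 125 255")

```text
clock: 2.35
eef_pos: [450.5, 311.8, 215.2]
tcp_rot: [3.136, 0.002, 2.542]
contact_force: [-0.5, 0.5, -1.9]
opening: 0.123
grasp_force: 59.0
```

Run:
```python
from rig import r
import cv2
p,d=r.grab_frame("side");s=r.sense();print(s["eef_pos"],s["tcp_rot"],s["contact_force"],s["qpos"])
cv2.imwrite("pics/s2.png",cv2.resize(p[20:220,180:500,::-1],None,fx=2,fy=2))
```

```text
[450.97378451 312.14042434 216.20785277] [3.13474195e+00 2.65808136e-03 2.54161307e+00] [ 0.98663329  0.04380563 -0.60284652] [ 6.02710347e-01  2.62110461e-01  1.83224761e+00 -1.71090713e-05
  1.03988630e+00 -3.68106889e-01]
```

View pics/s2.png

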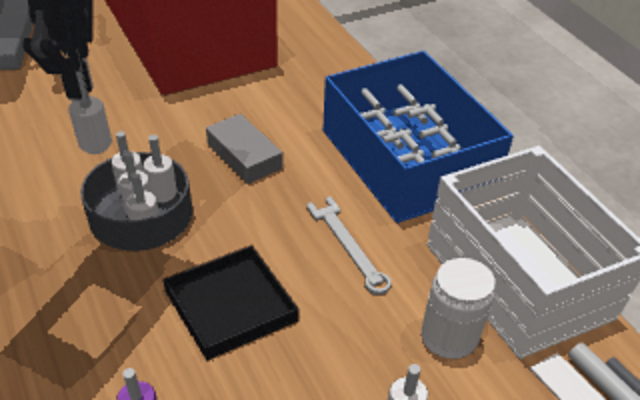

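The odd roller is held upright and clear of the pot. The tray is empty at crop px (232,300).

Request:
step_arm(plan="0 0 0 89 -183 0 255;0 0 0 89 -183 0 255;0 0 0 89 -183 0 255;0 0 0 89 -183 0 255;0 0 0 89 -183 -30 255;0 0 0 89 -183 -65 255;0 0 0 89 -183 -90 255;0 0 0 89 -183 -105 255")

```text
clock: 3.2
eef_pos: [536.4, 127.1, 103.0]
tcp_rot: [-3.139, -0.002, 2.541]
contact_force: [-0.8, -0.2, -2.7]
opening: 0.121
grasp_force: 58.8
```

Request:
step_arm(plan="0 0 0 0 0 -6 255;0 0 0 0 0 -10 255;0 0 0 0 0 -13 255;0 0 0 0 0 -15 255;0 0 0 0 0 -15 255")

```text
clock: 3.7
eef_pos: [538.3, 128.0, 90.9]
tcp_rot: [3.141, 0.001, 2.542]
contact_force: [0.2, 0.4, -2.2]
opening: 0.12
grasp_force: 58.8
```

Request:
step_arm(plan="0 0 0 0 0 -1 255;0 0 0 0 0 -2 255;0 0 0 0 0 -3 255;0 0 0 0 0 -4 255;0 0 0 0 0 -4 255")

```text
clock: 4.2
eef_pos: [538.1, 127.8, 86.5]
tcp_rot: [3.142, 0.0, 2.542]
contact_force: [-0.4, -0.9, -0.3]
opening: 0.124
grasp_force: 59.2
```

Request:
step_arm(plan="0 0 0 0 0 -1 255;0 0 0 0 0 -1.5 255;0 0 0 0 0 -1.5 255")

```text
clock: 4.5
eef_pos: [538.5, 127.9, 86.4]
tcp_rot: [3.141, 0.001, 2.542]
contact_force: [-3.9, -2.0, 15.8]
opening: 0.121
grasp_force: 60.9
```

Request:
step_arm(plan="0 0 0 0 0 0.5 140;0 0 0 0 0 0.5 140;0 0 0 0 0 0.5 140;0 0 0 0 0 30 140;0 0 0 0 0 75 140;0 0 0 0 0 105 140;0 0 0 -44 -40 105 140;0 0 0 -66 -80 105 140")

```text
clock: 5.3
eef_pos: [474.0, 52.1, 190.7]
tcp_rot: [3.14, 0.001, 2.544]
contact_force: [0.5, -1.0, 0.3]
opening: 0.453
grasp_force: 0.0
```

Run:
```python
from rig import r
from h import *
p,d=r.grab_frame("scene");s=r.sense();print(s["eef_pos"],s["opening"],s["contact_force"])
c=r.get_calibration("scene");P,C,u,v=cloud(p,d,c["K"],c["world_from_camera"])
q=P[(np.hypot(*(P[:,:2]-(538,128)).T)<35)&(P[:,2]>65)&(P[:,2]<135)]
print(len(q),q.mean(0),np.ptp(q,axis=0),q.max(0))
```

```text
[468.39797419  46.86487246 189.32411675] 0.4442515505535787 [-6.37355097 -2.85895699 -1.82179659]
94 [542.03696718 128.50965431  99.16166877] [11.57924734 12.31157611 60.1151345 ] [546.68016788 133.21017461 125.43900679]
```

Request:
step_arm(plan="0 0 0 -12 -50 0 140;0 0 0 -23 -100 0 140;0 0 0 -23 -100 -20 140;0 0 0 -23 -100 -60 140;0 0 0 -23 -100 -95 140;0 0 0 -23 -100 -108 140;0 0 0 -23 -100 -113 140;0 0 0 -23 -100 -113 140")

```text
clock: 6.15
eef_pos: [451.4, -48.1, 76.5]
tcp_rot: [-3.141, -0.001, 2.542]
contact_force: [0.1, -0.4, 0.5]
opening: 0.457
grasp_force: 0.0
```

Request:
step_arm(plan="0 0 0 0 0 0 140;0 0 0 0 0 0 140;0 0 0 0 0 0 140")

```text
clock: 6.45
eef_pos: [452.1, -48.2, 77.7]
tcp_rot: [3.141, 0.001, 2.542]
contact_force: [-0.1, 0.3, 0.1]
opening: 0.452
grasp_force: 0.0
```

Request:
step_arm(plan="0 0 0 -1.5 -5.5 -1 140;0 0 0 -1.5 -5.5 -1 140;0 0 0 -1.5 -5.5 -1 255;0 0 0 -1.5 -5.5 -1 255;0 0 0 -1.5 -5.5 -1 255;0 0 0 -1.5 -5.5 -1 255;0 0 0 -1.5 -5.5 4 255;0 0 0 -1.5 -5.5 14 255")

```text
clock: 7.25
eef_pos: [449.2, -53.5, 90.7]
tcp_rot: [-3.141, -0.002, 2.542]
contact_force: [0.6, 0.1, -2.9]
opening: 0.121
grasp_force: 58.4
```

Request:
step_arm(plan="0 0 0 0 0 45 255;0 0 0 0 0 90 255;0 0 0 4 20 120 255;0 0 0 14 68 120 255;0 0 0 24 116 120 255;0 0 0 34 164 120 255;0 0 0 44 212 120 255;0 0 0 54 260 120 255")

```text
clock: 8.05
eef_pos: [503.9, 208.4, 211.8]
tcp_rot: [3.141, 0.0, 2.542]
contact_force: [1.2, -0.4, -2.6]
opening: 0.122
grasp_force: 58.9
```

Request:
step_arm(plan="0 0 0 10 48 0 255;0 0 0 19 96 0 255;0 0 0 19 96 0 255;0 0 0 19 96 -15 255;0 0 0 19 96 -25 255;0 0 0 19 96 -25 255;0 0 0 19 96 -25 255")

```text
clock: 8.75
eef_pos: [522.7, 301.0, 185.4]
tcp_rot: [-3.14, -0.001, 2.54]
contact_force: [-0.2, 0.0, -2.2]
opening: 0.117
grasp_force: 59.3
```

```bash
cat > look.py <<'E'
from rig import r
from h import *
import sys
s=r.sense();c=r.get_calibration("wrist");p,d=r.grab_frame("wrist")
cv2.imwrite("pics/%s.png"%sys.argv[1],p[:,:,::-1]);print(s["eef_pos"],s["contact_force"])
P,C,u,v=cloud(p,d,c["K"],c["world_from_camera"])
a=np.deg2rad(25.5+60*np.arange(6));G=[(488,328)]+list(np.c_[488+42*np.cos(a),328+42*np.sin(a)])
for i,g in enumerate(G):
    m=(np.hypot(*(P[:,:2]-g).T)<14)&(P[:,2]>85)&(P[:,2]<110);q=P[m]
    if len(q)<10: continue
    top=q[q[:,2]>np.percentile(q[:,2],95)-3]
    print('mid' if i==0 else (i-1)*60,((top.max(0)+top.min(0))/2).round(1),np.ptp(top,axis=0).round(1))
E
python3 look.py w3
```

```text
[522.69841677 301.01720966 185.43234817] [-0.18363585  0.03437728 -2.18350403]
mid [487.3 327.9  98.1] [11.9 11.7  3.6]
0 [525.4 345.5  98.1] [11.7 11.3  3.9]
60 [490.2 369.7  98. ] [11.5 11.6  3.5]
240 [483.6 285.8  97.8] [11.3 11.5  3.6]
```

View pics/w3.png

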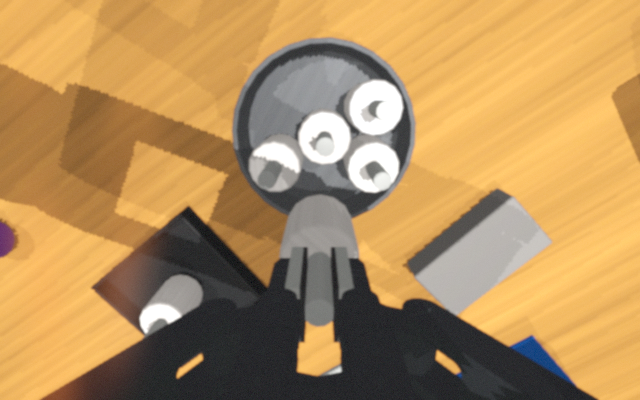

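The wrist view shows the held roller at (318,240) over the pot's near gap, with the tray behind it and the odd roller standing in it at (165,310).

Request:
step_arm(plan="0 0 0 0 3 -15 255;0 0 0 0 3 -30 255;0 0 0 0 3 -40 255;0 0 0 0 3 -43 255;0 0 0 0 3 -43 255")

```text
clock: 9.3
eef_pos: [522.6, 305.1, 141.9]
tcp_rot: [-3.14, -0.001, 2.542]
contact_force: [-0.1, -0.0, -1.3]
opening: 0.115
grasp_force: 59.4
```

Foot at about z = 65. I'll ease down past the neighbours' tops.

Request:
step_arm(plan="0 0 0 0 -1 -5 255;0 0 0 0 -1 -9 255;0 0 0 0 -1 -12 255;0 0 0 0 -1 -15 255;0 0 0 0 -1 -18 255;0 0 0 0 -1 -21 255;0 0 0 0 -1 -21 255")

```text
clock: 10.0
eef_pos: [522.8, 304.2, 121.5]
tcp_rot: [-3.141, -0.0, 2.542]
contact_force: [0.2, 0.0, -2.5]
opening: 0.119
grasp_force: 59.4
```

Request:
step_arm(plan="0 0 0 0 0 -6 255;0 0 0 0 0 -12 255;0 0 0 0 0 -18 255;0 0 0 0 0 -23 255;0 0 0 0 0 -28 255;0 0 0 0 0 -33 255;0 0 0 0 0 -36 255;0 0 0 0 0 -36 255")

```text
clock: 10.8
eef_pos: [522.8, 304.2, 85.4]
tcp_rot: [-3.141, -0.0, 2.542]
contact_force: [-0.2, -0.1, -2.1]
opening: 0.123
grasp_force: 59.4
```

Request:
step_arm(plan="0 0 0 0 0 -1 255;0 0 0 0 0 -2 255;0 0 0 0 0 -3 255;0 0 0 0 0 -4 255;0 0 0 0 0 -4.5 255;0 0 0 0 0 -4.5 255")

```text
clock: 11.4
eef_pos: [523.0, 304.3, 81.4]
tcp_rot: [-3.142, 0.0, 2.542]
contact_force: [0.5, 0.5, -1.8]
opening: 0.12
grasp_force: 59.4
```

Request:
step_arm(plan="0 0 0 0 0 -0.7 255;0 0 0 0 0 -1.4 255;0 0 0 0 0 -1.4 255")

```text
clock: 11.7
eef_pos: [523.2, 304.4, 80.1]
tcp_rot: [3.141, 0.0, 2.542]
contact_force: [0.2, -0.5, -1.9]
opening: 0.122
grasp_force: 59.5
```

Request:
step_arm(plan="0 0 0 0 0 -0.5 255;0 0 0 0 0 -1 255;0 0 0 0 0 -1.5 255;0 0 0 0 0 -1.5 255")

```text
clock: 12.1
eef_pos: [523.5, 304.6, 80.0]
tcp_rot: [3.141, 0.0, 2.542]
contact_force: [-2.5, -2.6, 12.5]
opening: 0.126
grasp_force: 61.1
```

Request:
step_arm(plan="0 0 0 0 0 0.5 140;0 0 0 0 0 0.5 140;0 0 0 0 0 0.5 140;0 0 0 0 0 35 140;0 0 0 0 0 80 140;0 0 0 0 0 110 140;0 0 0 13 -43 110 140;0 0 0 26 -87 110 140")

```text
clock: 12.9
eef_pos: [549.8, 217.6, 189.9]
tcp_rot: [3.139, 0.002, 2.545]
contact_force: [0.7, -0.6, -0.2]
opening: 0.453
grasp_force: 0.0
```

Request:
step_arm(plan="0 0 0 13 -44 0 140;0 0 0 26 -88 0 140;0 0 0 40 -133 0 140;0 0 0 53 -178 0 140;0 0 0 66 -222 0 140;0 0 0 79 -266 0 140;0 0 0 94 -312 0 140;0 0 0 94 -312 0 140")

```text
clock: 13.7
eef_pos: [644.5, -100.0, 188.4]
tcp_rot: [-3.141, 0.002, 2.538]
contact_force: [0.1, 1.6, 0.2]
opening: 0.451
grasp_force: 0.0
```

Request:
step_arm(plan="0 0 0 0 2 -40 140;0 0 0 0 2 -70 140;0 0 0 0 2 -85 140;0 0 0 0 2 -85 140")

```text
clock: 14.1
eef_pos: [641.4, -92.0, 101.3]
tcp_rot: [-3.14, -0.004, 2.542]
contact_force: [1.0, -0.1, 0.8]
opening: 0.453
grasp_force: 0.0
```

Request:
step_arm(plan="0 0 0 0 0 -10 140;0 0 0 0 0 -20 140;0 0 0 0 0 -25 140;0 0 0 0 0 -25 140;0 0 0 0 0 -25 140")

```text
clock: 14.6
eef_pos: [643.3, -92.7, 78.8]
tcp_rot: [3.141, 0.0, 2.542]
contact_force: [-0.1, 0.2, 0.6]
opening: 0.45
grasp_force: 0.0
```

Settled. I'll shift to (644, −95), grip and lift.

Request:
step_arm(plan="0 0 0 0.5 -2.5 -2 140;0 0 0 0.5 -2.5 -2 140;0 0 0 0.5 -2.5 -2 255;0 0 0 0.5 -2.5 -2 255;0 0 0 0.5 -2.5 -2 255;0 0 0 0.5 -2.5 -2 255;0 0 0 0.5 -2.5 3 255;0 0 0 0.5 -2.5 13 255")

```text
clock: 15.4
eef_pos: [642.6, -95.0, 91.0]
tcp_rot: [-3.141, -0.002, 2.542]
contact_force: [0.9, -0.2, -1.6]
opening: 0.118
grasp_force: 58.4
```

Request:
step_arm(plan="0 0 0 0 0 45 255;0 0 0 0 0 90 255;0 0 0 0 0 130 255;0 0 0 -18 42 140 255;0 0 0 -36 85 140 255;0 0 0 -54 128 140 255;0 0 0 -72 170 140 255;0 0 0 -90 212 140 255")

```text
clock: 16.2
eef_pos: [552.5, 118.2, 232.3]
tcp_rot: [3.141, 0.0, 2.541]
contact_force: [0.7, 0.2, -2.0]
opening: 0.121
grasp_force: 58.6
```

Request:
step_arm(plan="0 0 0 -18 42 0 255;0 0 0 -36 85 0 255;0 0 0 -54 128 0 255;0 0 0 -72 170 0 255;0 0 0 -88 207 0 255;0 0 0 -100 233 0 255;0 0 0 -100 233 -20 255;0 0 0 -100 233 -40 255")

```text
clock: 17.0
eef_pos: [453.2, 351.2, 192.3]
tcp_rot: [3.14, 0.001, 2.544]
contact_force: [0.4, -0.7, -2.8]
opening: 0.12
grasp_force: 58.8
```

Request:
step_arm(plan="0 0 0 0 0 -20 255;0 0 0 0 0 -40 255;0 0 0 0 0 -47 255;0 0 0 0 0 -47 255;0 0 0 0 0 -47 255")

```text
clock: 17.5
eef_pos: [454.0, 350.1, 145.5]
tcp_rot: [3.141, 0.0, 2.542]
contact_force: [0.1, 0.4, -2.1]
opening: 0.123
grasp_force: 58.7
```

Request:
step_arm(plan="0 0 0 -0.8 1.8 -4 255;0 0 0 -0.8 1.8 -8 255;0 0 0 -0.8 1.8 -12 255;0 0 0 -0.8 1.8 -16 255;0 0 0 -0.8 1.8 -19 255;0 0 0 -0.8 1.8 -22 255;0 0 0 -0.8 1.8 -25 255;0 0 0 -0.8 1.8 -25 255")

```text
clock: 18.3
eef_pos: [452.5, 351.5, 119.0]
tcp_rot: [-3.141, -0.0, 2.542]
contact_force: [1.4, -0.1, -2.0]
opening: 0.117
grasp_force: 58.7
```

Request:
step_arm(plan="0 0 0 0 0 -6 255;0 0 0 0 0 -12 255;0 0 0 0 0 -18 255;0 0 0 0 0 -23 255;0 0 0 0 0 -28 255;0 0 0 0 0 -32 255;0 0 0 0 0 -35 255;0 0 0 0 0 -35 255")

```text
clock: 19.1
eef_pos: [452.5, 351.5, 84.1]
tcp_rot: [-3.141, -0.0, 2.542]
contact_force: [-1.6, 0.2, -2.6]
opening: 0.12
grasp_force: 58.7
```

Request:
step_arm(plan="0 0 0 0 0 -1 255;0 0 0 0 0 -2 255;0 0 0 0 0 -3 255;0 0 0 0 0 -3.7 255;0 0 0 0 0 -3.7 255")

```text
clock: 19.6
eef_pos: [452.8, 351.6, 80.8]
tcp_rot: [3.142, -0.0, 2.542]
contact_force: [0.1, 0.3, -2.3]
opening: 0.121
grasp_force: 58.7
```

Request:
step_arm(plan="0 0 0 0 0 -0.6 255;0 0 0 0 0 -1.2 255;0 0 0 0 0 -1.8 255;0 0 0 0 0 -1.8 255")

```text
clock: 20.0
eef_pos: [453.2, 351.9, 80.7]
tcp_rot: [3.141, 0.0, 2.542]
contact_force: [-4.0, -3.2, 15.1]
opening: 0.123
grasp_force: 60.9
```

Request:
step_arm(plan="0 0 0 0 0 0.5 140;0 0 0 0 0 0.5 140;0 0 0 0 0 0.5 140;0 0 0 0 0 35 140;0 0 0 0 0 80 140;0 0 0 0 0 110 140;0 0 0 2 -46 110 140;0 0 0 5 -92 110 140")

```text
clock: 20.8
eef_pos: [458.2, 259.7, 190.1]
tcp_rot: [3.139, 0.001, 2.544]
contact_force: [1.2, 0.0, 0.2]
opening: 0.453
grasp_force: 0.0
```

Request:
step_arm(plan="0 0 0 3 -48 0 140;0 0 0 6 -96 0 140;0 0 0 9 -144 0 140;0 0 0 12 -192 0 140;0 0 0 15 -240 0 140;0 0 0 18 -288 0 140;0 0 0 21 -336 0 140;0 0 0 24 -384 0 140")

```text
clock: 21.6
eef_pos: [481.6, -126.4, 189.1]
tcp_rot: [3.141, 0.0, 2.542]
contact_force: [0.3, -0.2, 0.3]
opening: 0.449
grasp_force: 0.0
```

Request:
step_arm(plan="0 0 0 3 -48 0 140;0 0 0 6 -96 0 140;0 0 0 9 -144 0 140;0 0 0 10 -190 0 140;0 0 0 10 -202 0 140;0 0 0 10 -204 0 140;0 0 0 10 -204 -20 140;0 0 0 10 -204 -40 140")

```text
clock: 22.4
eef_pos: [492.0, -327.0, 148.9]
tcp_rot: [3.141, 0.0, 2.542]
contact_force: [1.4, 0.9, -0.8]
opening: 0.452
grasp_force: 0.0
```

Request:
step_arm(plan="0 0 0 0 -2 -30 140;0 0 0 0 -2 -55 140;0 0 0 0 -2 -67 140;0 0 0 0 -2 -71 140;0 0 0 0 -2 -71 140;0 0 0 0 -2 -71 140")

```text
clock: 23.0
eef_pos: [492.5, -330.5, 79.2]
tcp_rot: [3.142, 0.002, 2.542]
contact_force: [0.0, 0.0, -0.9]
opening: 0.453
grasp_force: 0.0
```

Request:
step_arm(plan="0 0 0 0 1 -2 140;0 0 0 0 1 -2 140;0 0 0 0 1 -2 255;0 0 0 0 1 -2 255;0 0 0 0 1 -2 255;0 0 0 0 1 -2 255;0 0 0 0 1 3 255;0 0 0 0 1 13 255")

```text
clock: 23.8
eef_pos: [491.0, -328.9, 90.6]
tcp_rot: [-3.142, -0.002, 2.542]
contact_force: [-0.2, 0.2, -1.6]
opening: 0.125
grasp_force: 58.4
```

Request:
step_arm(plan="0 0 0 0 0 45 255;0 0 0 0 0 90 255;0 0 0 0 0 120 255;0 0 0 -3 46 120 255;0 0 0 -6 94 120 255;0 0 0 -9 142 120 255;0 0 0 -12 190 120 255;0 0 0 -15 238 120 255")

```text
clock: 24.6
eef_pos: [476.2, -89.7, 211.8]
tcp_rot: [3.141, 0.001, 2.541]
contact_force: [1.0, 0.3, -2.7]
opening: 0.119
grasp_force: 58.6
```

Request:
step_arm(plan="0 0 0 -3 48 0 255;0 0 0 -6 96 0 255;0 0 0 -9 144 0 255;0 0 0 -12 192 0 255;0 0 0 -15 240 0 255;0 0 0 -18 288 0 255;0 0 0 -21 336 0 255;0 0 0 -24 380 0 255")

```text
clock: 25.4
eef_pos: [452.2, 290.9, 211.8]
tcp_rot: [3.141, 0.0, 2.542]
contact_force: [1.4, -0.3, -0.1]
opening: 0.119
grasp_force: 58.6
```

Request:
step_arm(plan="0 0 0 -2 21 0 255;0 0 0 -2 21 0 255;0 0 0 -2 21 -15 255;0 0 0 -2 21 -25 255;0 0 0 -2 21 -25 255;0 0 0 -2 21 -25 255")

```text
clock: 26.0
eef_pos: [450.8, 308.9, 186.1]
tcp_rot: [-3.141, -0.0, 2.541]
contact_force: [0.3, 0.1, -1.2]
opening: 0.123
grasp_force: 58.8
```

```bash
python3 look.py w4
```

```text
[450.78509713 308.90845788 186.13560824] [ 0.28419547  0.07926029 -1.24022835]
mid [487.  327.8  97.8] [12.1 11.4  3.7]
0 [524.8 345.5  97.6] [12.3 11.7  3.6]
60 [490.1 369.4  97.7] [11.7 11.3  3.6]
120 [451.4 351.2  98.2] [11.8 11.4  4.1]
300 [521.8 307.6  97. ] [9.2 3.2 3.2]
```

Request:
step_arm(plan="0 0 0 -0.5 0.8 -15 255;0 0 0 -0.5 0.8 -30 255;0 0 0 -0.5 0.8 -41 255;0 0 0 -0.5 0.8 -41 255;0 0 0 -0.5 0.8 -41 255")

```text
clock: 26.55
eef_pos: [450.5, 310.4, 145.4]
tcp_rot: [3.142, 0.0, 2.541]
contact_force: [0.4, 0.3, -1.6]
opening: 0.117
grasp_force: 58.8
```

Request:
step_arm(plan="0 0 0 0 0 -4 255;0 0 0 0 0 -8 255;0 0 0 0 0 -12 255;0 0 0 0 0 -16 255;0 0 0 0 0 -19 255;0 0 0 0 0 -22 255;0 0 0 0 0 -25 255;0 0 0 0 0 -25 255")

```text
clock: 27.35
eef_pos: [450.0, 310.3, 119.6]
tcp_rot: [-3.141, -0.0, 2.542]
contact_force: [0.3, 1.0, -1.7]
opening: 0.118
grasp_force: 58.8
```

Request:
step_arm(plan="0 0 0 0 0 -6 255;0 0 0 0 0 -12 255;0 0 0 0 0 -18 255;0 0 0 0 0 -23 255;0 0 0 0 0 -28 255;0 0 0 0 0 -32 255;0 0 0 0 0 -35 255;0 0 0 0 0 -35 255")

```text
clock: 28.15
eef_pos: [450.1, 310.3, 84.6]
tcp_rot: [-3.141, -0.0, 2.542]
contact_force: [0.3, 0.3, -1.9]
opening: 0.124
grasp_force: 58.8
```

Request:
step_arm(plan="0 0 0 0 0 -1 255;0 0 0 0 0 -2 255;0 0 0 0 0 -3 255;0 0 0 0 0 -3.7 255;0 0 0 0 0 -3.7 255")

```text
clock: 28.65
eef_pos: [450.2, 310.4, 81.3]
tcp_rot: [-3.142, -0.0, 2.542]
contact_force: [0.4, -0.3, -1.8]
opening: 0.121
grasp_force: 58.8
```

Request:
step_arm(plan="0 0 0 0 0 -0.7 255;0 0 0 0 0 -1.4 255;0 0 0 0 0 -2 255;0 0 0 0 0 -2 255")

```text
clock: 29.05
eef_pos: [450.6, 310.7, 80.3]
tcp_rot: [3.141, 0.0, 2.542]
contact_force: [-2.2, -1.7, 9.8]
opening: 0.122
grasp_force: 60.2
```

Seated. I'll release, rise and move clear for a final look.

Request:
step_arm(plan="0 0 0 0 0 0.3 140;0 0 0 0 0 0.3 140;0 0 0 0 0 0.3 140;0 0 0 0 0 35 140;0 0 0 0 0 80 140;0 0 0 0 0 125 140;0 0 0 -40 0 150 140;0 0 0 -80 0 150 140")

```text
clock: 29.85
eef_pos: [371.6, 311.8, 233.0]
tcp_rot: [3.135, 0.002, 2.54]
contact_force: [0.1, 0.9, 0.2]
opening: 0.451
grasp_force: 0.0
```

```bash
python3 - <<'E'
from rig import r
from h import *
p,d=r.grab_frame("scene");s=r.sense();print(s["eef_pos"],s["contact_force"])
cv2.imwrite("pics/f.png",cv2.resize(p[70:390,200:520,::-1],(600,600)))
E
python3 look.py w5
```

```text
[364.70026232 309.62851018 230.46037551] [-4.84063871 -2.41503751 -1.2089249 ]
[364.70026232 309.62851018 230.46037551] [-4.84063871 -2.41503751 -1.2089249 ]
mid [487.1 330.5  97.3] [11.8  6.1  3.4]
60 [489.9 369.2  97.5] [11.4 11.1  3.3]
120 [451.2 350.8  97.7] [11.9 11.4  3.8]
```

View pics/f.png

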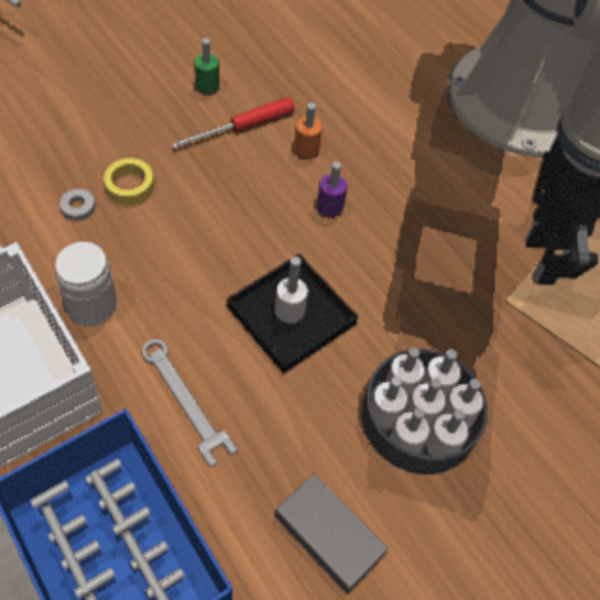

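The final view shows seven level rollers in the pot at (425,400), the odd one upright in the tray at (291,300), and the other things where they were. I'm handing in.

```bash
python3 -c "
from rig import r
print(r.sign_off())"
```

```text
the job is handed in; nothing more can be done
None
```

The job is handed in at about 30 s of the 72 s: the odd roller stands upright in the reject tray, and all seven matching rollers are lowered into the pot, level in the last picture, with nothing else on the bench visibly disturbed.

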